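# Count three metal keycaps out for the macro pad

## Task

Count three of the five metal keycaps into the white counting tray's trough by sweeping them across the deck, without lifting any, and shut the hinged cover over them. Then take the tray by its upright grip and tip the two left-over caps off the deck's lip into the blue stock tub, and after that pour the three counted ones out of the trough's spout into the aluminium parts tin. Put the tray back flat on the desk with its cover shut, leave the tub and tin standing where they are, and do not disturb the macro pad, the mouse or the keycap puller.

Things in the scene. Friction and masses are not known exactly. Their poses are not given: they have to be found in the camera images.
- tray: White plastic counting tray, loose, 240 g, about 150 (x) by 200 mm (y); origin at the centre of its underside, z up. Upright grip on the near rim (-x), trough with hinged cover along the far side (+x). Caps begin to slide when it is tipped 16 to 23 degrees about its x axis and run out well at 35 degrees.
- tray_deck (a point): Centre of the flat deck's surface, 16 mm above the tray's underside, at tray x -14, y 0. The deck spans tray x -65 to +37, y -100 to +100; rim 10 mm above it along the near side (-x) and at the +y end; along x +37 it drops straight into the trough. Axes as the tray's.
- tray_trough (a point): Centre of the trough's grey floor, at tray x 53, y 0, 4.5 mm above the underside (11.5 mm below the deck). The trough runs along tray y from its shut end at y -96 to its open spout; inside x 37 to 69; its outer wall (x 69 to 73) rises to 27.5 mm above the underside.
- tray_lip (a point): Middle of the outer edge of the deck's pouring lip, at the -y end: tray x -14, y -110, on deck level. Two slanting wings 10 mm high narrow the deck's end to this 60 mm wide gap (tray x -44 to +16), the deck's only way out.
- tray_spout (a point): Middle of the outer edge of the trough's open spout, at the +y end: tray x 53, y 108, 4.5 mm above the underside; 30 mm wide.
- tray_grip (a point): Middle of the tray's upright grip, 45 mm above the underside, at tray x -71, y 0. The grip is a plain upright plate 12 mm thick (tray x -77 to -65), 64 mm long (along tray y), its top 60 mm above the underside; pinch it from above along tray x. Axes as the tray's.
- lid (a joint): Hinge of the trough's clear bluish cover on the tray; 0 = shut (lying over the trough), 1.57 = upright, up to 2.05 = open, leaning back away from the grip. Light: it falls shut by its own weight once pushed about 20 degrees past upright towards the deck, and stays shut when the tray is tipped about its x axis.
- lid_edge (a point): Middle of the cover's free edge, which lies 38 mm from the hinge line and is 196 mm long; a blue thumb tab 44 mm long in the middle sticks out 11 mm beyond it. The cover is 2.5 mm thick, with a 9 mm skirt along the free edge that hangs down to the deck when shut; shut, its top lies 30 mm above the tray's underside.
- lid_hinge (a point): Middle of the cover's hinge line, on top of the trough's outer wall: at x 73, y 0, 27.5 mm above the underside of the tray; the line runs along tray y.
- cap0_center (a point): Centre (half-way up) of a dark zinc keycap (all five are alike): 18 x 18 mm at the foot, tapering, 10 mm high, 12 g, foot down on the deck at the start.
- cap1_center (a point): Centre (half-way up) of a dark zinc keycap: 18 x 18 mm at the foot, tapering, 10 mm high, 12 g, foot down on the deck at the start.
- cap2_center (a point): Centre (half-way up) of a dark zinc keycap: 18 x 18 mm at the foot, tapering, 10 mm high, 12 g, foot down on the deck at the start.
- cap3_center (a point): Centre (half-way up) of a dark zinc keycap: 18 x 18 mm at the foot, tapering, 10 mm high, 12 g, foot down on the deck at the start.
- cap4_center (a point): Centre (half-way up) of a dark zinc keycap: 18 x 18 mm at the foot, tapering, 10 mm high, 12 g, foot down on the deck at the start.
- tub: Blue plastic round open stock tub, 172 mm across the rim (160 at the foot), 60 mm high, walls and floor 3 mm, 350 g, loose, to the right of the tray (beyond its lip); origin at the centre of its underside.
- tin: Aluminium round open parts tin, 120 mm across, 45 mm high, walls and floor 3 mm, 300 g, loose, to the left of the tray (beyond its spout); origin at the centre of its underside.
- macropad: Bystander: small black macro pad with three bare key switches, 42 x 80 x 29 mm, near the robot on the left; origin under its centre.
- mouse: Bystander: black mouse with blue light lines, 118 x 62 x 38 mm, far right; origin under its centre.
- puller: Bystander: keycap puller lying flat, red handle and wire loops, 110 mm long, 12 mm high, near the robot on the right; origin under its middle.
Mind the look-alikes: they are no part of the job. Of the things like the tin, leave any that is brown; of the rest the larger one is meant.

How it is judged:
By the outcome, as a careful person would: the job done as asked, in the order asked, and still so for the second after the job is handed in, with the robot touching nothing.
It also fails if it takes over 64 s, if anything falls off the work surface, if the arm or the gripper's body presses on something with over 40 N, if the wrist force passes 120 N, or if a joint passes its speed limit or range.

## Robot

A 7-joint arm with a two-finger parallel gripper is mounted at the origin on the work surface. World frame = base frame: x ahead of the robot, y to its left, z up, the work surface at z = 0. Lengths are in m, angles in rad, forces in N, time in s.
With the tool pointing down it reaches from about 0.425 to 0.875 m from the base axis. Payload 4.7 kg.
Tool frame: the origin (TCP) lies midway between the tips of the shut fingers; the grasp point (between the pads) lies 19 mm behind it (ctrl.grip_point_offset is the distance from the TCP to the grasp point, in m); z points along the fingers, y is the line along which they close (so a half turn about z gives the same grasp; the last joint's range is limited). The gripper opens to 87 mm and grips with 3 to 60 N. Pads are 19 mm wide; open, the fingers measure 117 mm over their backs; the gripper's body (75 mm by 190 mm) begins 51 mm behind the grasp point.
Start: joints at [-1.315, 0.321, -0.07, 1.45, 0.023, 1.371, -0.057], TCP at [0.156, 0.631, 0.195] pointing down, gripper open.
Joint ranges: [-2.86, 2.86], [-0.3, 2.09], [-1.38, 1.24], [0.06, 2.45], [-1.56, 4.7], [0.09, 2.05], [-2.69, 2.69]. Speed limits (rad/s): [2.57, 2.57, 3.14, 3.14, 3.14, 3.14, 3.14].

## Interface

Orientations are given as a rotation vector (axis times angle).
In Python, from bench import ctrl gives the robot as it stands.
- The arm moves only by the tool move_arm, never from a script. Its argument "increments" is text: rows parted by semicolons, each of 7 numbers parted by spaces: the shift along the world's x, y, z in mm, then the turn, a rotation vector about the world's x, y, z in degrees, then the closure in counts, from 0 (fully open) to 255 (shut). A call has exactly 8 rows; each row shifts and turns the commanded pose from where the row before left it; what a row does not reach is not made up. A row lasts 1/12 s, in which the tool goes at most 41.7 mm and 7.16 degrees, less where a joint would pass 70% of its speed; a pose out of reach is approached as far as the arm can. A call with a gripper value outside its range is refused whole. The fingers move at their own pace and stop on an object; "grip_force" is the grip in N (left out, the last holds). Time passes only in rows, so rows that do not move let the fingers close, or fill a call up. It gives the time, the measured TCP pose, the force, the opening and the grip force at its end, in the units of the state.
- ctrl.get_state(): the state, without advancing time (a new reading comes with each control period).
- ctrl.get_image(name): name is "scene" or "top"; returns a dict with "frame" (384x512x3 uint8, red, green, blue), "depth" (384x512 float32, m along the optical axis (not along the pixel's ray), 0 where there is no reading), "fx", "fy", "cx", "cy" (pixels), "k1" (the pictures are not rectified: a ray, as slopes to the right and down, at radius r is drawn at 1 + k1 r^2 times it, then the intrinsics apply), "position" and "orientation" of the camera in the world. Camera axes: x right, y down, z forward; pixel columns grow to the right and rows downward; lengths in m; the calibration is good to about 2 mm. A picture is of the moment at which its call begins.
- ctrl.close_job(): hands the job in; it is judged then, once.
Trained networks look in a picture, given as the dict that the camera call returned (one of the last four; its "shot" number tells which), for a name from the list of things; names that differ only in an ending like _2 or _b are one class to them, and where a whole thing is asked for, a point or a joint stands for the part that bears it (a point fixed in the world has none). Each returns a list of dicts, best first, with "score" (0 to 1); they miss things now and then, are a little off and sometimes report something else, mostly with a low value. They report only what shows in the picture. A call takes as long as a camera call. They do not tell look-alikes from the thing itself.
- ctrl.find_in(target, picture): "centre" ([x, y, z] in m, in world coordinates, good to about 4 mm: the middle of the surface that is visible of it).
- ctrl.silhouettes(target, picture): "region" (384x512 bool, what is visible of it).
The state is a dict: "time": time; "joint_positions": joint angles; "qd": joint speeds; "joint_torque": joint torques, N m; "position": TCP position; "tool_rot": TCP orientation; "ft_force": force on the tool from outside, world axes, zero at the start; "torque": the same for the moment, N m; "grip_width": opening from 0.0 (shut) to 1.0 (fully open); "grip_force": force on a finger pad.
Only numpy, scipy, OpenCV 4.12 (cv2) and the standard library are available. Lean on these libraries where they do the work, as an engineer would, in place of code of your own. Each camera call takes 0.05 s, during which the arm holds its last target. There are 200 camera calls.

## Working session

There is one attempt and no reset: what is moved stays moved. The work goes in short steps, Python scripts to look and compute and a tool call to move; the robot and the scene stay as the last step left them, time stands still between calls to the robot, and variables do not carry over. Pictures are saved under pics/ and viewed, at most 10 in all, crops included, and the job is handed in when it is done.

Besides the shell and the picture viewer there is one more tool, called after "Emit:" by a JSON object that holds its "api" and its "payload", one argument or row to a line. move_arm: Moves the arm, as the interface text tells. Its arguments: {"type":"object","properties":{"increments":{"type":"string"},"grip_force":{"type":"number"}},"required":["increments"]}

```bash
ls; mkdir -p pics
cat > h.py <<'E'
import numpy as np, cv2
from scipy.spatial.transform import Rotation as R
from bench import ctrl
def rot(o):
    o=np.array(o,float)
    return o if o.shape==(3,3) else (R.from_rotvec(o).as_matrix() if o.size==3 else R.from_quat(o).as_matrix())
def cloud(p):
    h,w=p["depth"].shape
    v,u=np.mgrid[0:h,0:w]
    xd=(u-p["cx"])/p["fx"]; yd=(v-p["cy"])/p["fy"]
    x,y=xd.copy(),yd.copy()
    for _ in range(8):
        s=1+p["k1"]*(x*x+y*y); x=xd/s;y=yd/s
    d=p["depth"]
    c=np.stack([x*d,y*d,d],-1)
    return c@rot(p["orientation"]).T+np.array(p["position"])
def proj(p,X):
    c=(np.atleast_2d(X)-np.array(p["position"]))@rot(p["orientation"])
    a=c[:,:2]/c[:,2:]; s=1+p["k1"]*(a**2).sum(1,keepdims=True)
    return a*s*[p["fx"],p["fy"]]+[p["cx"],p["cy"]]
def save(p,n,box=None,k=1):
    f=p["frame"][...,::-1]
    if box: f=f[box[1]:box[3],box[0]:box[2]]
    cv2.imwrite("pics/"+n,cv2.resize(f,None,fx=k,fy=k,interpolation=cv2.INTER_CUBIC))
E
python3 - <<'E'
from h import *
s=ctrl.get_state(); print(s["time"],s["position"],s["tool_rot"],ctrl.grip_point_offset)
a=ctrl.get_image("scene"); b=ctrl.get_image("top")
for p in(a,b): print(p["position"],p["orientation"],p["fx"],p["k1"])
im=np.hstack([a["frame"],b["frame"]])[...,::-1]
save(a,"s0.png",None,1.5);save(b,"t0.png",None,1.5)
for n in ["tray","tray_grip","tray_deck","tray_lip","tray_spout","lid_edge","lid_hinge","cap0_center","tub","tin","macropad","mouse","puller"]:
  for p,q in((a,"s"),(b,"t")):
    print(n,q,[(np.round(d["centre"],3).tolist(),round(d["score"],2)) for d in ctrl.find_in(n,p)][:6])
E
```

```text
pics
0.0 [0.15553652 0.63047667 0.19436801] [-3.78777447e-01 -3.11856525e+00  3.02840035e-03] 0.0187
[ 1.54828399 -0.48726246  1.03659689] [-2.03173917 -1.19274276  0.56550091] 471.2351270691542 -0.19726467380127152
[0.4081638  0.05790566 1.23795796] [-2.18614548  2.16224987 -0.13974083] 440.6919585000779 -0.14685934085795127
tray s [([0.577, 0.087, 0.015], 0.71)]
tray t [([0.59, 0.105, 0.014], 0.81), ([0.649, 0.134, 0.044], 0.69), ([0.529, 0.312, 0.004], 0.27), ([0.571, -0.349, 0.001], 0.23)]
tray_grip s [([0.573, 0.085, 0.021], 0.7)]
tray_grip t [([0.591, 0.103, 0.018], 0.59)]
tray_deck s [([0.573, 0.086, 0.016], 0.89)]
tray_deck t [([0.588, 0.108, 0.013], 0.92)]
tray_lip s [([0.656, 0.127, 0.064], 0.74), ([0.573, 0.085, 0.02], 0.56), ([0.542, -0.332, 0.014], 0.19)]
tray_lip t [([0.589, 0.107, 0.013], 0.96)]
tray_spout s []
tray_spout t [([0.587, 0.106, 0.014], 0.89), ([0.526, 0.314, 0.007], 0.47), ([0.37, -0.281, 0.008], 0.31)]
lid_edge s [([0.656, 0.127, 0.064], 0.52)]
lid_edge t [([0.645, 0.137, 0.05], 0.79), ([0.37, -0.281, 0.012], 0.24)]
lid_hinge s [([0.658, 0.127, 0.064], 0.54)]
lid_hinge t [([0.65, 0.133, 0.051], 0.81), ([0.592, 0.042, 0.021], 0.69)]
cap0_center s []
cap0_center t [([0.595, 0.039, 0.02], 0.49), ([0.589, 0.104, 0.014], 0.37)]
tub s [([0.54, -0.332, 0.013], 0.7)]
tub t [([0.571, -0.348, 0.002], 0.57)]
tin s [([0.515, 0.317, 0.013], 0.92), ([0.681, 0.349, 0.015], 0.81), ([0.486, 0.515, 0.016], 0.76)]
tin t [([0.528, 0.312, 0.003], 0.88), ([0.498, 0.52, 0.005], 0.79), ([0.695, 0.352, 0.004], 0.75)]
macropad s [([0.357, 0.343, 0.018], 0.64), ([0.658, 0.125, 0.065], 0.2)]
macropad t [([0.347, 0.342, 0.018], 0.75), ([0.569, -0.345, 0.002], 0.56)]
mouse s [([0.743, -0.259, 0.032], 0.89)]
mouse t [([0.727, -0.248, 0.031], 0.55)]
puller s [([0.374, -0.284, 0.013], 0.48)]
puller t [([0.373, -0.278, 0.008], 0.65)]
```

View pics/s0.png

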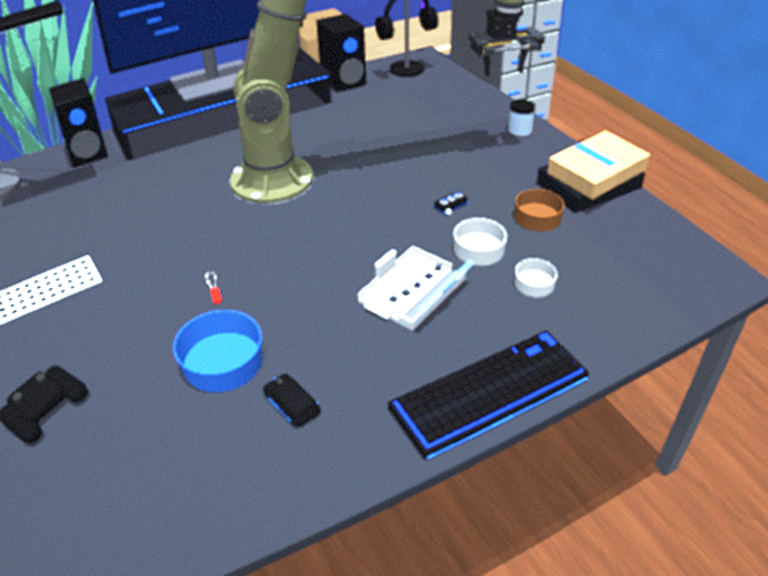

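View pics/t0.png

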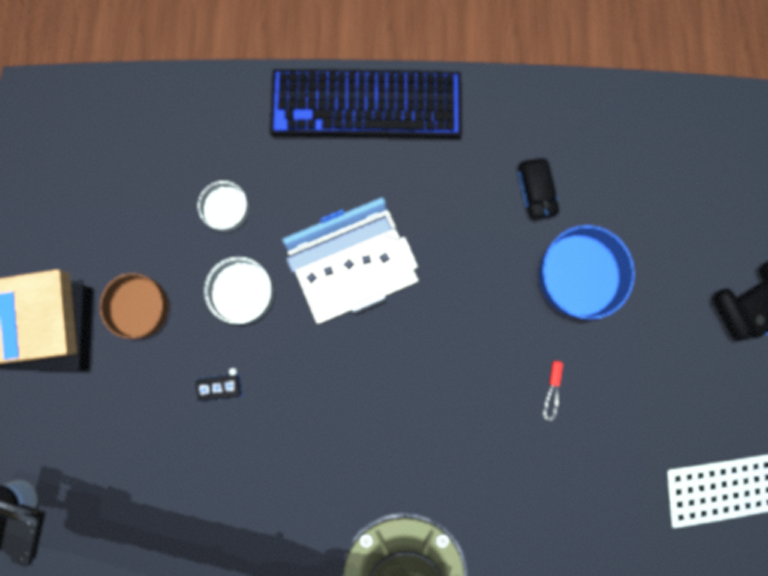

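The scene view shows the tray around (410,285) and its five dark caps at about (393–437, 299–268). In the top view the caps sit at (311,278), (328,271), (349,265), (366,259) and (384,258), with the grip at (370,303) and the open cover at (335,225).

Tin candidates in the top view:
- Brown one at (132,305): excluded.
- Small white one at (222,205).
- Large white one at (237,290): this is the one meant.

The tub is at (588,272).

```bash
cat > m.py <<'E'
from h import *
def circ(C,sel):
    P=C[sel][:,:2]; A=np.c_[2*P,np.ones(len(P))]
    s=np.linalg.lstsq(A,(P**2).sum(1),rcond=None)[0]; return s[:2],np.sqrt(s[2]+s[:2]@s[:2])
if __name__=="__main__":
    for cam in("top","scene"):
        p=ctrl.get_image(cam); C=cloud(p); f=p["frame"].astype(int)
        mn=f.min(-1); mx=f.max(-1)
        near=(abs(C[...,0]-.6)<.14)&(abs(C[...,1]-.09)<.14)
        deck=near&(mn>150)&(C[...,2]>.010)&(C[...,2]<.022)
        deck=cv2.morphologyEx(deck.astype(np.uint8),cv2.MORPH_OPEN,np.ones((3,3)))
        pts=C[deck>0]; r=cv2.minAreaRect((pts[:,:2]*1000).astype(np.float32))
        print(cam,"deckz",np.median(pts[:,2]).round(4),r)
        g=near&(C[...,2]>.045)&(mn>120)&(C[...,0]<.57); print("grip",g.sum(),C[g].mean(0).round(4),np.percentile(C[g],[2,98],axis=0).round(3).tolist())
        hull=cv2.convexHull(np.argwhere(deck>0)[:,::-1].astype(np.int32)); m=np.zeros(deck.shape,np.uint8); cv2.fillPoly(m,[hull],1)
        dk=((mx<115)&(m>0)).astype(np.uint8); n,l,st,ce=cv2.connectedComponentsWithStats(dk)
        for i in range(1,n):
            if st[i,4]>8: print("cap",ce[i].round(1),st[i,4],np.median(C[l==i],axis=0).round(4))
        for nm,(x,y) in dict(tub=(.57,-.348),tin=(.528,.312),small=(.69,.352)).items():
            hgt=.045 if nm!="tub" else .06
            s=(np.hypot(C[...,0]-x,C[...,1]-y)<.12)&(C[...,2]>hgt-.008)&(C[...,2]<hgt+.008)
            if nm!="tub": s&=(np.hypot(C[...,0]-x,C[...,1]-y)<.085)
            print(nm,s.sum(),circ(C,s) if s.sum()>5 else "")
        if cam=="top": save(p,"t1.png",(180,120,290,225),7)
        else: save(p,"s1.png",(225,130,390,230),4.8)
E
python3 m.py
```

```text
top deckz 0.0157 ((560.9779663085938, 87.90533447265625), (101.8436279296875, 206.58148193359375), 23.671419143676758)
grip 113 [0.5049 0.0711 0.0582] [[0.49, 0.043, 0.048], [0.52, 0.099, 0.063]]
tub 313 (array([ 0.5629235 , -0.33327511]), np.float64(0.0839051501567318))
tin 185 (array([0.52395274, 0.30704552]), np.float64(0.0582483140592128))
small 4 
scene deckz 0.0172 ((559.9876708984375, 89.43678283691406), (109.53958129882812, 213.63323974609375), 23.864398956298828)
grip 89 [0.5091 0.0692 0.0564] [[0.491, 0.041, 0.045], [0.523, 0.098, 0.065]]
tub 346 (array([ 0.5650674 , -0.33412694]), np.float64(0.08395587703256155))
tin 170 (array([0.52626828, 0.30711368]), np.float64(0.05740590155669686))
small 4
```

View pics/t1.png

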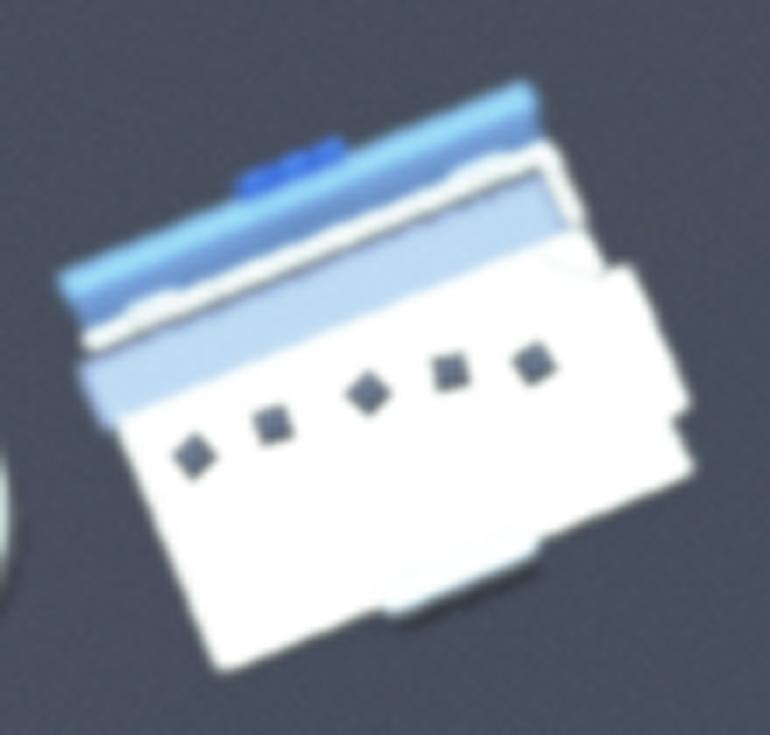

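View pics/s1.png

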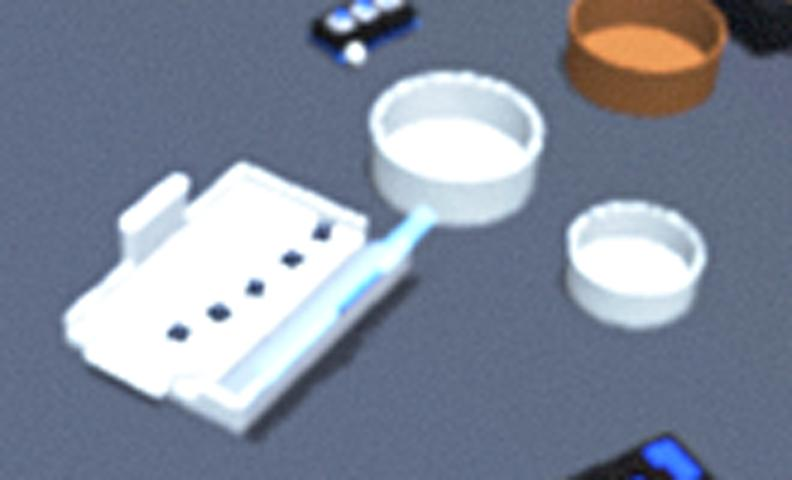

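The top crop shows the caps at crop pixels (194,456), (274,425), (368,394), (450,371) and (535,363). The cover is open, leaning away from the grip. The scene crop confirms the large white tin next to the tray's spout end, and both views agree on the tray pose: origin about (0.572, 0.098), yaw about 23.7°.

```bash
cat >> h.py <<'E'
O=np.array([.572,.0985]);YAW=np.radians(23.7)
def T(x,y): c,s=np.cos(YAW),np.sin(YAW); return O+[c*x-s*y,s*x+c*y]
def Ti(w): c,s=np.cos(YAW),np.sin(YAW); d=np.array(w)[:2]-O; return np.array([c*d[0]+s*d[1],-s*d[0]+c*d[1]])
def ray(p,u,v,z):
    from scipy.optimize import fsolve
    return fsolve(lambda w: proj(p,[w[0],w[1],z])[0]-[u,v],[.57,.1])
E
python3 - <<'E'
from h import *
p=ctrl.get_image("top")
for u,v in [(194,456),(274,425),(368,394),(450,371),(535,363)]:
    w=ray(p,(u+.5)/7-.5+180,(v+.5)/7-.5+120,.024); print(w.round(4),(Ti(w)*1000).round(1))
s=ctrl.get_state(); Rm=R.from_rotvec(s["tool_rot"]).as_matrix(); print(s["position"],Rm.round(3))
for n,x,y in [("c",-40,70),("c",-30,0),("behind",125,0),("grip",-71,0),("x",1,0)]: print(n,T(x/1000,y/1000).round(4))
E
```

```text
[0.5505 0.1754] [11.3 79.1]
[0.5633 0.144 ] [10.3 45.1]
[0.5762 0.1069] [7.2 6. ]
[0.5858 0.0745] [  3.  -27.5]
[0.5894 0.0407] [ -7.3 -59.9]
[0.1556789  0.63109257 0.19547951] [[-0.971  0.239  0.   ]
 [ 0.239  0.971  0.   ]
 [-0.     0.    -1.   ]]
c [0.5072 0.1465]
c [0.5445 0.0864]
behind [0.6865 0.1487]
grip [0.507 0.07 ]
x [0.5729 0.0989]
```

Emit:
{"api": "move_arm", "payload": {
  "increments": "22.5 -29.6 0 0 0 2.35 255;22.5 -29.6 0 0 0 2.35 255;22.5 -29.6 0 0 0 2.35 255;22.5 -29.6 0 0 0 2.35 255;22.5 -29.6 0 0 0 2.35 255;22.5 -29.6 0 0 0 2.35 255;22.5 -29.6 0 0 0 2.35 255;22.5 -29.6 0 0 0 2.35 255",
  "grip_force": 60
}}

```text
time: 2.22
position: [0.3366, 0.3928, 0.1958]
tool_rot: [-0.139, 3.138, 0.001]
ft_force: [0.5, 0.5, 0.7]
grip_width: 0.482
grip_force: 0.0
```

Emit:
{"api": "move_arm", "payload": {
  "increments": "22.5 -29.6 0 0 0 2.35 255;22.5 -29.6 0 0 0 2.35 255;22.5 -29.6 0 0 0 2.35 255;22.5 -29.6 0 0 0 2.35 255;22.5 -29.6 0 0 0 2.35 255;22.5 -29.6 0 0 0 2.35 255;22.5 -29.6 0 0 0 2.35 255;22.5 -29.6 0 0 0 2.35 255"
}}

```text
time: 2.88
position: [0.5166, 0.156, 0.1959]
tool_rot: [-0.65, 3.073, 0.001]
ft_force: [0.1, 0.5, -0.3]
grip_width: 0.009
grip_force: 0.0
```

Emit:
{"api": "move_arm", "payload": {
  "increments": "0 0 -38 0 0 0 255;0 0 -38 0 0 0 255;0 0 -38 0 0 0 255;0 0 -38 0 0 0 255;0 0 -15 0 0 0 255;0 0 -8 0 0 0 255;0 0 0 0 0 0 255;9.2 4 0 0 0 0 255"
}}

```text
time: 3.55
position: [0.5245, 0.1611, 0.0212]
tool_rot: [0.646, -3.074, -0.001]
ft_force: [-0.4, 1.0, 0.0]
grip_width: 0.006
grip_force: 0.0
```

Emit:
{"api": "move_arm", "payload": {
  "increments": "9.2 4 0 0 0 0 255;9.2 4 0 0 0 0 255;9.2 4 0 0 0 0 255;9.2 4 0 0 0 0 255;9.2 4 0 0 0 0 255;9.2 4 0 0 0 0 255;0 0 0 0 0 0 255;0 0 0 0 0 0 255"
}}

```text
time: 4.22
position: [0.581, 0.1859, 0.0208]
tool_rot: [-0.647, 3.073, -0.0]
ft_force: [-1.0, -0.9, 0.3]
grip_width: 0.003
grip_force: 0.0
```

Run:
```python
from h import *
p=ctrl.get_image("scene"); save(p,"s2.png",(225,120,325,225),5.5)
s=ctrl.get_state(); print(s["time"],s["position"],Ti(s["position"]))
```

```text
4.2667 [0.58032477 0.18554887 0.02063223] [0.04261178 0.07636127]
```

View pics/s2.png

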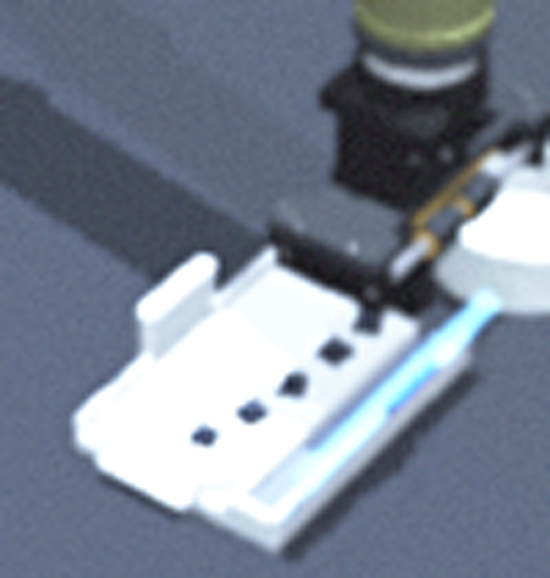

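The crop shows four caps left on the deck at crop pixels (205,435), (252,412), (294,384) and (336,350). The finger is at the trough edge and the tray hasn't moved. Next cap.

Emit:
{"api": "move_arm", "payload": {
  "increments": "0 0 28 0 0 0 255;-17 -18.7 0 0 0 0 255;-17 -18.7 0 0 0 0 255;-17 -18.7 0 0 0 0 255;0 0 0 0 0 0 255;0 0 -18 0 0 0 255;0 0 -10 0 0 0 255;9.2 4 0 0 0 0 255"
}}

```text
time: 4.93
position: [0.535, 0.1325, 0.0182]
tool_rot: [0.644, -3.069, 0.0]
ft_force: [-0.5, -0.9, -0.1]
grip_width: 0.0
grip_force: 0.0
```

Emit:
{"api": "move_arm", "payload": {
  "increments": "9.2 4 0 0 0 0 255;9.2 4 0 0 0 0 255;9.2 4 0 0 0 0 255;9.2 4 0 0 0 0 255;9.2 4 0 0 0 0 255;9.2 4 0 0 0 0 255;0 0 0 0 0 0 255;0 0 28 0 0 0 255"
}}

```text
time: 5.6
position: [0.5901, 0.1569, 0.0436]
tool_rot: [0.646, -3.065, 0.003]
ft_force: [-1.9, -0.7, -0.2]
grip_width: 0.004
grip_force: 0.0
```

Run:
```python
from h import *
s=ctrl.get_state(); print(s["time"],s["position"],Ti(s["position"]))
p=ctrl.get_image("scene"); save(p,"s3.png",(225,120,325,225),5.5)
```

```text
5.6 [0.59013232 0.15689987 0.04359491] [0.04007679 0.04618633]
```

View pics/s3.png

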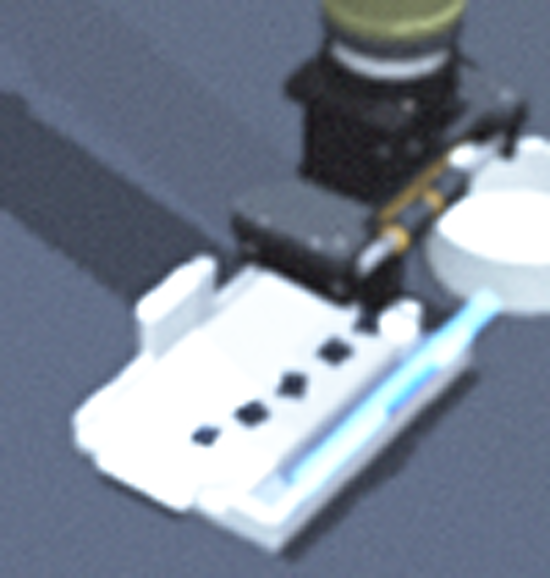

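The crop still shows caps at (205,435), (252,412), (294,384) and (336,350), plus something dark at (365,320). I'll project the expected points to see which they are.

Run:
```python
from h import *
s=ctrl.get_state()
p=ctrl.get_image("scene");t=ctrl.get_image("top")
f=lambda q,X,o,k:((proj(q,X)[0]-o)*k).round(0)
print("tcp",f(p,s["position"],[225,120],5.5),proj(t,s["position"]))
for c in [(.5505,.1754),(.5633,.144),(.5762,.1069),(.5858,.0745),(.5894,.0407)]: print(f(p,[*c,.021],[225,120],5.5))
t0=t["frame"][110:235,170:300]; s0=p["frame"][110:235,225:355]
cv2.imwrite("pics/b4.png",cv2.resize(np.hstack([t0,s0])[...,::-1],None,fx=3,fy=3,interpolation=cv2.INTER_CUBIC))
```

```text
tcp [380. 330.] [[213.11372486 167.24354897]]
[363. 318.]
[329. 347.]
[287. 380.]
[248. 408.]
[200. 431.]
```

View pics/b4.png

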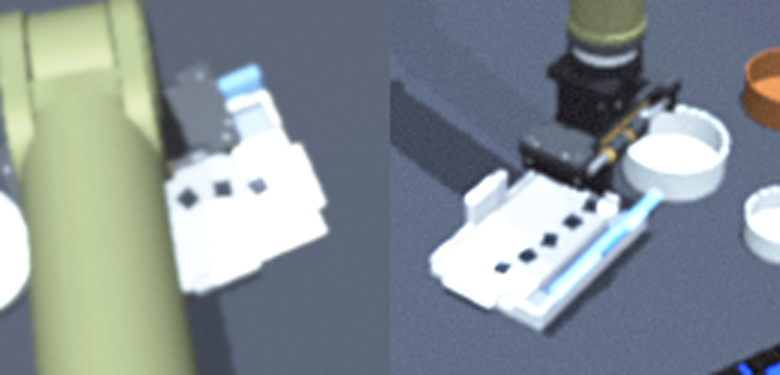

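Run:
```python
from h import *
p=ctrl.get_image("scene");C=cloud(p)
print("tray coords x,y,z mm / gray, rows 170..192, cols 282..302")
for v in range(170,192,2):
    print(v,' '.join("%d,%d,%d/%d"%(*(Ti(C[v,u])*1000),C[v,u,2]*1000,p["frame"][v,u].mean()) for u in range(282,304,2)))
for pic in (p,):
  for n in("cap0_center",):
    for d in ctrl.find_in(n,pic): print(d["score"],(Ti(d["centre"])*1000).round(0),d["centre"][2])
```

```text
tray coords x,y,z mm / gray, rows 170..192, cols 282..302
170 56,-42,156/27 62,-39,157/27 69,-39,161/58 77,-41,166/52 83,-40,168/37 40,37,96/38 51,31,105/38 59,31,109/34 53,52,93/53 0,153,0/103 3,159,-2/103
172 -32,90,17/207 63,-41,151/114 71,-42,156/55 76,-39,156/39 81,-36,157/30 42,35,89/22 51,32,96/36 56,37,96/37 53,53,83/45 2,149,-5/103 10,149,-1/107
174 -27,82,16/249 -22,87,14/247 -14,88,18/213 76,-39,149/152 -6,99,14/166 40,39,78/77 48,38,83/32 54,40,85/80 57,46,82/177 10,137,-2/129 16,140,-1/90
176 -19,71,18/251 -11,71,22/247 -11,82,14/246 -5,85,16/254 6,80,25/196 14,80,28/103 18,86,26/144 16,101,16/217 26,99,22/245 33,100,25/250 20,134,-4/84
178 -15,65,16/252 -9,68,16/249 0,66,22/246 1,75,17/240 10,74,23/86 17,76,24/63 17,87,17/253 20,96,13/255 26,99,13/255 35,96,20/226 33,112,8/69
180 -7,53,19/250 -1,56,20/244 1,64,16/237 12,59,25/231 12,71,16/170 19,72,19/124 22,81,15/251 27,84,15/255 32,90,13/255 36,97,11/238 36,109,2/154
182 -3,48,16/242 10,40,29/132 13,46,26/106 17,53,23/192 18,62,17/247 24,65,18/247 28,72,16/245 35,73,18/253 33,89,6/242 36,97,2/224 42,99,4/228
184 2,39,16/194 14,33,27/68 18,39,25/59 18,51,16/135 21,58,13/245 28,60,15/245 34,62,17/240 36,72,11/203 37,83,4/224 44,83,7/226 81,35,60/241
186 9,29,18/247 14,34,17/215 17,41,14/187 26,39,20/247 29,47,16/246 37,47,20/236 36,61,10/200 41,64,10/165 47,68,10/221 85,16,67/244 658,-928,1036/234
188 14,22,17/246 21,24,19/247 26,28,19/245 31,32,19/246 36,37,18/237 38,45,14/199 35,62,0/167 41,65,1/212 83,9,63/240 85,17,58/227 83,33,46/198
190 20,14,17/248 23,21,14/245 30,23,16/246 34,28,15/236 36,37,9/196 38,46,4/166 45,46,7/221 86,-6,67/239 88,2,62/225 82,24,43/194 72,52,17/197
0.47 [86. -9.] 0.063
```

Emit:
{"api": "move_arm", "payload": {
  "increments": "-15.5 -7 0 0 0 0 255;-15.5 -7 0 0 0 0 255;-15.5 -7 0 0 0 0 255;-15.5 -7 0 0 0 0 255;0 0 -13 0 0 0 255;0 0 -10 0 0 0 255;0 0 0 0 0 0 255;0 0 0 0 0 0 255"
}}

```text
time: 6.52
position: [0.5308, 0.1293, 0.0244]
tool_rot: [0.646, -3.072, 0.001]
ft_force: [-0.8, -0.4, 0.4]
grip_width: 0.006
grip_force: 0.0
```

Run:
```python
from h import *
s=ctrl.get_state(); print(s["time"],s["position"],Ti(s["position"]),s["ft_force"])
p=ctrl.get_image("scene");C=cloud(p); print(proj(p,s["position"]))
u0,v0=proj(p,s["position"])[0].round().astype(int)
for v in range(v0-12,v0+6):
    print(v,' '.join("%d,%d,%d/%d"%(*(Ti(C[v,u])*1000),C[v,u,2]*1000,p["frame"][v,u].mean()) for u in range(u0-8,u0+9,2)))
save(p,"s5.png",(u0-50,v0-45,u0+50,v0+30),7.9)
```

```text
6.5167 [0.53080405 0.12934604 0.02443135] [-0.02532309  0.04480318] [-0.76980822 -0.38648179  0.41160385]
[[275.99773046 178.14509568]]
166 11,-50,155/45 13,-42,150/49 8,-24,137/113 -25,32,83/51 -20,36,83/33 -12,36,87/34 -16,53,74/106 -64,136,-2/136 -58,140,-1/84
167 7,-44,146/45 11,-40,145/52 -39,40,68/76 -27,36,76/28 -18,33,82/34 -16,42,77/34 -14,50,73/185 -41,101,26/242 -54,134,0/128
168 4,-40,137/74 11,-39,140/54 -37,38,66/71 -27,35,73/33 -21,38,73/35 -16,43,72/31 -15,52,67/191 -38,97,27/254 -31,99,28/236
169 3,-38,132/73 10,-38,136/49 -36,37,63/68 -28,37,67/26 -21,39,68/36 -13,39,72/31 -14,51,64/169 -38,98,21/250 -32,100,23/248
170 3,-39,129/51 11,-39,133/52 -34,34,61/69 -28,37,62/26 -20,36,66/28 -14,39,68/30 -15,52,59/230 -37,97,18/255 -30,98,21/241
171 4,-40,126/59 14,-43,133/86 -33,32,59/130 -28,37,58/36 -21,38,60/21 -16,42,60/52 -17,56,51/255 -32,90,21/255 -28,95,19/254
172 -67,57,21/131 10,-37,123/170 -61,72,14/216 -29,38,53/117 -21,38,57/38 -15,41,58/108 -36,83,19/255 -32,89,17/255 -28,95,15/255
173 -64,53,21/205 -62,61,17/237 -54,62,20/248 -51,70,16/214 -20,38,53/115 -40,
[... 634 characters left out ...]
8,49,20/245 -25,56,16/245 -16,54,22/245 -15,65,16/245 -9,68,17/244
179 -47,30,18/244 -41,33,20/244 -38,39,17/244 -33,44,16/244 -25,45,19/245 -22,52,16/245 -16,55,17/244 -10,58,18/244 -6,63,17/246
180 -45,28,17/245 -39,30,18/245 -34,34,18/245 -28,38,19/244 -21,40,21/245 -18,46,18/245 -13,51,18/245 -9,56,16/244 -2,59,17/244
181 -44,25,15/244 -39,30,15/245 -31,30,19/244 -25,33,20/244 -20,38,19/243 -16,43,17/245 -11,48,16/244 -2,47,21/250 5,46,27/223
182 -41,22,14/245 -35,24,16/245 -30,28,16/245 -23,31,17/245 -18,35,17/244 -10,36,20/245 -8,44,16/247 -2,46,17/255 7,43,25/161
183 -35,14,18/245 -32,21,15/244 -27,24,16/244 -21,27,17/244 -15,30,18/244 -10,35,17/244 -2,35,21/252 4,37,23/255 9,41,22/98
```

View pics/s5.png

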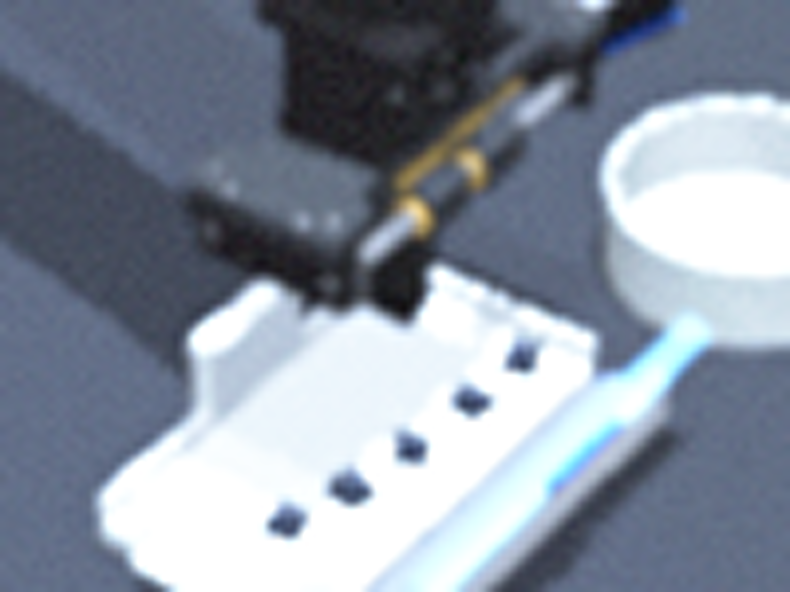

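The fingertips show at about z = 53 mm while the reported TCP is at 24 mm, and all five caps are untouched. The tip really sits about 29 mm above the reported TCP. I'll go lower in small steps, watching the force.

Emit:
{"api": "move_arm", "payload": {
  "increments": "0 0 -10 0 0 0 255;0 0 -6 0 0 0 255;0 0 -3 0 0 0 255;0 0 0 0 0 0 255;0 0 0 0 0 0 255;0 0 0 0 0 0 255;0 0 0 0 0 0 255;0 0 0 0 0 0 255"
}}

```text
time: 7.23
position: [0.5318, 0.1295, 0.0068]
tool_rot: [-0.646, 3.074, 0.0]
ft_force: [0.3, -0.1, -0.2]
grip_width: 0.008
grip_force: 0.0
```

```bash
cat > tip.py <<'E'
from h import *
def tip(p=None,dark=70):
    s=ctrl.get_state(); q=np.array(s["position"])
    p=p or ctrl.get_image("scene"); C=cloud(p)
    near=(np.hypot(C[...,0]-q[0],C[...,1]-q[1])<.030)&(C[...,2]>q[2]-.05)&(C[...,2]<q[2]+.12)&(p["frame"].mean(-1)<dark)
    n,l,st,ce=cv2.connectedComponentsWithStats(near.astype(np.uint8)); i=1+np.argmax(st[1:,4])
    z=C[l==i]; print("t",s["time"],"tcp",q.round(4),"tray",(Ti(q)*1000).round(1),"tip z pct",np.percentile(z[:,2],[1,5,50]).round(4),"low pts",(np.mean([Ti(w) for w in z[z[:,2]<np.percentile(z[:,2],15)]],0)*1000).round(0),"F",np.round(s["ft_force"],1))
    return p,C
if __name__=="__main__": tip()
E
python3 tip.py
```

```text
t 7.2333 tcp [0.5318 0.1295 0.0068] tray [-24.4  44.6] tip z pct [0.0402 0.0424 0.0562] low pts [-24.  39.] F [ 0.3 -0.1 -0.2]
```

Emit:
{"api": "move_arm", "payload": {
  "increments": "0 0 -8 0 0 0 255;0 0 -4 0 0 0 255;0 0 -2 0 0 0 255;0 0 0 0 0 0 255;0 0 0 0 0 0 255;0 0 0 0 0 0 255;0 0 0 0 0 0 255;0 0 0 0 0 0 255"
}}

```text
time: 7.95
position: [0.5316, 0.1295, -0.0073]
tool_rot: [-0.646, 3.074, 0.0]
ft_force: [-0.1, 0.1, -0.2]
grip_width: 0.009
grip_force: 0.0
```

```bash
python3 tip.py
```

```text
t 7.95 tcp [ 0.5316  0.1295 -0.0073] tray [-24.5  44.6] tip z pct [0.0271 0.0293 0.0405] low pts [-23.  38.] F [-0.1  0.1 -0.2]
```

Emit:
{"api": "move_arm", "payload": {
  "increments": "0 0 -4 0 0 0 255;9.2 4 0 0 0 0 255;9.2 4 0 0 0 0 255;9.2 4 0 0 0 0 255;9.2 4 0 0 0 0 255;9.2 4 0 0 0 0 255;9.2 4 0 0 0 0 255;7 3 0 0 0 0 255"
}}

```text
time: 8.67
position: [0.5938, 0.1559, -0.0108]
tool_rot: [0.646, -3.073, 0.0]
ft_force: [-4.3, -0.8, 7.3]
grip_width: 0.005
grip_force: 3.5
```

```bash
cat > caps.py <<'E'
from tip import *
def caps(p,z=.021):
    C=cloud(p); f=p["frame"].astype(int); mx=f.max(-1)
    ty=np.apply_along_axis(Ti,-1,C[...,:2])
    m=(mx<135)&(C[...,2]<.034)&(C[...,2]>.004)&(ty[...,0]>-62)&(abs(ty[...,1])<.098)&(ty[...,0]<.068)&(ty[...,0]>-.062)
    n,l,st,ce=cv2.connectedComponentsWithStats(m.astype(np.uint8))
    for i in range(1,n):
        if st[i,4]>4: print("cap px",ce[i].round(1),st[i,4],"tray@deck",(Ti(ray(p,*ce[i],z))*1000).round(1),"z",np.median(C[l==i][:,2]).round(4))
if __name__=="__main__":
    p,C=tip(); caps(p)
E
python3 caps.py
```

```text
t 8.6667 tcp [ 0.5938  0.1559 -0.0108] tray [43.  43.8] tip z pct [0.0188 0.0248 0.0337] low pts [44. 39.] F [-4.3 -0.8  7.3]
cap px [292.7 186.9] 26 tray@deck [41.7 44.4] z 0.0281
cap px [278.2 189.1] 16 tray@deck [10.   7.7] z 0.0256
cap px [270.2 194.9] 12 tray@deck [  5.5 -30.1] z 0.024
cap px [261.6 199.2] 5 tray@deck [ -4.4 -62.3] z 0.0231
```

Emit:
{"api": "move_arm", "payload": {
  "increments": "-3 -1.3 4 0 0 0 255;0 0 15 0 0 0 255;0 0 15 0 0 0 255;-18 -8 5 0 0 0 255;-18 -8 0 0 0 0 255;-18 -8 0 0 0 0 255;-8 -3 0 0 0 0 255;0 0 0 0 0 0 255"
}}

```text
time: 9.38
position: [0.5266, 0.1274, 0.0273]
tool_rot: [0.645, -3.073, -0.001]
ft_force: [-0.3, -0.7, -0.2]
grip_width: 0.003
grip_force: 0.0
```

```bash
python3 caps.py
python3 - <<'E'
from h import *
p=ctrl.get_image("scene"); save(p,"s6.png",(240,150,325,225),7)
E
```

```text
t 9.3833 tcp [0.5266 0.1274 0.0273] tray [-30.   44.7] tip z pct [0.0617 0.0626 0.0765] low pts [-29.  38.] F [-0.3 -0.7 -0.2]
cap px [261.6 199.2] 5 tray@deck [ -4.4 -62.3] z 0.0228
```

View pics/s6.png

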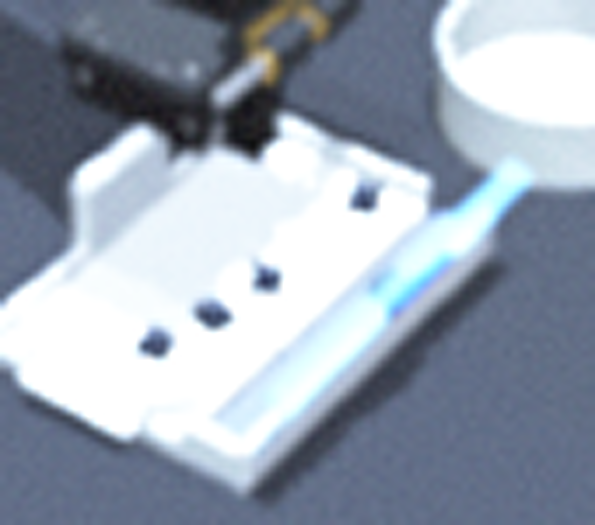

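The crop shows cap1 gone into the trough. The other caps are at (365,196), (266,277), (213,313) and (156,342). Now cap0, then cap2.

Emit:
{"api": "move_arm", "payload": {
  "increments": "-11 30 0 0 0 0 255;0 0 -17 0 0 0 255;0 0 -14 0 0 0 255;0 0 -6 0 0 0 255;0 0 0 0 0 0 255;9.2 4 0 0 0 0 255;9.2 4 0 0 0 0 255;9.2 4 0 0 0 0 255"
}}

```text
time: 10.15
position: [0.5473, 0.1707, -0.0092]
tool_rot: [-0.646, 3.073, 0.0]
ft_force: [0.1, -0.4, 0.1]
grip_width: 0.005
grip_force: 0.0
```

Emit:
{"api": "move_arm", "payload": {
  "increments": "9.2 4 0 0 0 0 255;9.2 4 0 0 0 0 255;9.2 4 0 0 0 0 255;2 1 0 0 0 0 255;0 0 0 0 0 0 255;-3 -1.3 6 0 0 0 255;0 0 17 0 0 0 255;0 0 17 0 0 0 255"
}}

```text
time: 10.82
position: [0.5702, 0.1809, 0.0303]
tool_rot: [0.645, -3.072, 0.001]
ft_force: [1.3, -0.5, 0.7]
grip_width: 0.006
grip_force: 0.0
```

Emit:
{"api": "move_arm", "payload": {
  "increments": "-8.5 -29.5 0 0 0 0 255;-8.5 -29.5 0 0 0 0 255;-8.5 -29.5 0 0 0 0 255;0 0 0 0 0 0 255;0 0 0 0 0 0 255;0 0 0 0 0 0 255;0 0 0 0 0 0 255;0 0 0 0 0 0 255"
}}

```text
time: 11.48
position: [0.5464, 0.0948, 0.0306]
tool_rot: [-0.65, 3.073, 0.001]
ft_force: [-0.1, -0.7, -0.8]
grip_width: 0.002
grip_force: 0.0
```

```bash
sed -i 's/mx<135/mx<165/' caps.py; python3 caps.py
```

```text
t 11.4833 tcp [0.5464 0.0948 0.0306] tray [-24.9   6.9] tip z pct [0.0629 0.0661 0.0795] low pts [-24.  -1.] F [-0.1 -0.7 -0.8]
cap px [277.9 189.3] 7 tray@deck [9.6 6.5] z 0.0244
cap px [269.8 194.4] 12 tray@deck [  3. -29.] z 0.026
cap px [261.2 198.6] 14 tray@deck [ -7. -61.] z 0.0251
```

Emit:
{"api": "move_arm", "payload": {
  "increments": "0 0 -18 0 0 0 255;0 0 -15 0 0 0 255;0 0 -7 0 0 0 255;0 0 0 0 0 0 255;9.2 4 0 0 0 0 255;9.2 4 0 0 0 0 255;9.2 4 0 0 0 0 255;9.2 4 0 0 0 0 255"
}}

```text
time: 12.2
position: [0.5847, 0.1103, -0.0094]
tool_rot: [-0.647, 3.073, 0.0]
ft_force: [0.5, 0.9, 0.3]
grip_width: 0.007
grip_force: 0.0
```

Emit:
{"api": "move_arm", "payload": {
  "increments": "9.2 4 0 0 0 0 255;9.2 4 0 0 0 0 255;0 0 0 0 0 0 255;-3 -1.3 6 0 0 0 255;0 0 17 0 0 0 255;0 0 25 0 0 0 255;0 0 30 0 0 0 255;0 0 20 0 0 0 255"
}}

```text
time: 12.87
position: [0.5988, 0.1155, 0.0913]
tool_rot: [-0.645, 3.073, 0.0]
ft_force: [1.5, 0.5, -0.6]
grip_width: 0.007
grip_force: 0.0
```

```bash
python3 caps.py;python3 - <<'E'
from h import *
t=ctrl.get_image("top");C=cloud(t);f=t["frame"]
for v in range(128,190,4):
    print(v,' '.join("%d,%d,%d/%d"%(*(Ti(C[v,u])*1000),C[v,u,2]*1000,f[v,u].mean()) for u in range(186,262,8)))
E
```

```text
t 12.8667 tcp [0.5988 0.1155 0.0913] tray [31.4  4.8] tip z pct [0.1227 0.1256 0.1425] low pts [33.  0.] F [ 1.5  0.5 -0.6]
cap px [270.3 194.6] 18 tray@deck [  4.9 -28.7] z 0.022
cap px [261.8 198.7] 16 tray@deck [ -5.3 -60. ] z 0.024
128 191,74,-1/115 29,42,540/205 29,30,522/171 19,18,541/217 13,6,543/209 9,-5,541/206 3,-17,543/203 -1,-28,543/195 65,-71,233/138 56,-88,237/123
132 179,78,1/114 23,44,542/206 18,32,539/199 12,21,545/203 7,9,545/199 2,-2,544/200 -2,-14,545/201 -8,-26,546/199 55,-68,235/140 48,-85,234/174
136 170,83,-4/114 16,47,546/208 12,35,541/184 5,23,547/202 0,11,549/199 -4,0,547/195 -9,-11,548/197 -14,-23,547/219 46,-64,235/141 39,-81,235/141
140 159,87,-3/114 10,49,545/217 4,37,547/180 0,26,548/198 -6,14,552/202 -11,2,551/194 -14,-9,545/194 -20,-21,545/225 38,-60,234/142 31,-78,232/141
144 147,91,0/113 4,52,544/225 0,40,544/191 -7,28,552/198 -13,16,556/202 -17,5,553/195 -21,-6,547/178 -26,-18,545/221 29,-57,233/142 22,-74,234/142
148 136,96,0/113 -2,54,546/219 -7,42,545/196 -14,30,555/197 -20,19,559/202 -24,7,557/195 -27,-4,549/175 -31,-16,541/204 20,-53,236/126 
[... 811 characters left out ...]
45,569/195 -57,33,576/202 -62,22,575/199 -66,11,568/185 -69,0,559/147 -1,-44,16/250 -10,-64,22/131
176 61,126,0/114 11,90,234/142 -52,59,564/168 -58,47,572/195 -64,36,580/202 -68,24,580/199 -72,13,574/187 -76,2,564/150 -11,-39,15/250 -20,-60,17/255
180 51,130,-3/107 2,94,236/127 -166,28,1237/165 -64,49,577/194 -70,38,582/203 -74,27,582/198 -79,16,579/187 -82,4,568/154 -21,-35,14/253 -30,-56,14/255
184 40,135,-3/108 30,113,2/101 -64,63,568/165 -70,51,579/193 -75,40,583/203 -80,29,584/199 -85,18,583/188 -88,7,573/156 -32,-30,19/251 -41,-51,15/255
188 29,139,0/113 21,118,-3/108 -70,65,570/162 -76,54,582/192 -81,42,587/202 -86,31,586/199 -90,20,584/189 -94,9,574/161 -42,-26,11/247 -51,-47,15/255
```

Emit:
{"api": "move_arm", "payload": {
  "increments": "29 11.7 0 0 0 0 255;29 11.7 0 0 0 0 255;29 11.7 0 0 0 0 255;0 0 0 0 0 0 255;0 0 -30 0 0 0 255;0 0 -28 0 0 0 255;0 0 -15 0 0 0 255;0 0 0 0 0 0 255"
}}

```text
time: 13.63
position: [0.681, 0.15, 0.0102]
tool_rot: [0.644, -3.065, 0.001]
ft_force: [-0.4, 0.5, -1.0]
grip_width: 0.006
grip_force: 0.0
```

Emit:
{"api": "move_arm", "payload": {
  "increments": "-8.7 -3.8 0 0 0 0 255;-8.7 -3.8 0 0 0 0 255;-8.7 -3.8 0 0 0 0 255;-8.7 -3.8 0 0 0 0 255;-8.7 -3.8 0 0 0 0 255;-8.7 -3.8 0 0 0 0 255;-4 -2 0 0 0 0 255;0 0 0 0 0 0 255"
}}

```text
time: 14.3
position: [0.6292, 0.1257, 0.0168]
tool_rot: [-0.645, 3.074, 0.001]
ft_force: [0.4, 0.2, -0.3]
grip_width: 0.006
grip_force: 0.0
```

```bash
cat > lid.py <<'E'
from tip import *
p=ctrl.get_image("scene");C=cloud(p);f=p["frame"].astype(int)
ty=np.apply_along_axis(Ti,-1,C[...,:2])
m=(f[...,2]-f[...,0]>25)&(ty[...,0]>.0)&(ty[...,0]<.13)&(abs(ty[...,1])<.11)&(C[...,2]>.008)&(C[...,2]<.09)
print("blue",m.sum(),"z",np.percentile(C[m][:,2],[5,50,95]).round(3),"x",np.percentile(ty[m][:,0],[5,50,95]).round(3),"y",np.percentile(ty[m][:,1],[5,50,95]).round(3))
E
python3 lid.py; python3 caps.py
```

```text
blue 576 z [0.011 0.03  0.036] x [0.011 0.064 0.074] y [-0.096 -0.021  0.089]
t 14.35 tcp [0.6298 0.1262 0.0167] tray [64.1  2.2] tip z pct [0.0485 0.0515 0.0633] low pts [67. -1.] F [0.9 0.1 0.1]
cap px [270.  194.6] 16 tray@deck [  4.1 -29. ] z 0.0258
cap px [261.6 198.9] 7 tray@deck [ -5.5 -61.1] z 0.0254
```

Run:
```python
from h import *
s=ctrl.get_state(); print(np.round(s["joint_positions"],2))
for cam in("scene","top"):
    p=ctrl.get_image(cam);C=cloud(p);f=p["frame"].min(-1)
    g=(np.hypot(C[...,0]-.507,C[...,1]-.07)<.045)&(C[...,2]>.042)&(C[...,2]<.068)&(f>120)
    if g.sum()>5: print(cam,g.sum(),C[g].mean(0).round(4),(Ti(C[g].mean(0))*1000).round(1))
```

```text
[-0.53  0.46  0.37  1.67 -0.19  1.04  1.88]
scene 103 [0.5103 0.0679 0.0553] [-68.8  -3.2]
top 64 [0.5099 0.0591 0.0584] [-72.6 -11.1]
```

Emit:
{"api": "move_arm", "payload": {
  "increments": "0 0 30 0 0 0 255;0 0 30 0 0 -6.9 255;-10 -4.7 0 0 0 -6.9 255;-10 -4.7 0 0 0 -6.9 255;-10 -4.7 0 0 0 -6.9 255;-10 -4.7 0 0 0 -6.9 128;-10 -4.7 0 0 0 -6.9 128;-10 -4.7 0 0 0 -6.9 128"
}}

```text
time: 15.17
position: [0.5694, 0.0981, 0.0756]
tool_rot: [0.677, 3.067, 0.0]
ft_force: [0.9, 0.5, 0.1]
grip_width: 0.156
grip_force: 0.0
```

Emit:
{"api": "move_arm", "payload": {
  "increments": "-10 -4.7 0 0 0 -6.9 128;-10 -4.7 0 0 0 -6.9 128;-10 -4.7 0 0 0 -6.9 128;-10 -4.7 0 0 0 -6.9 128;-10 -4.7 0 0 0 -6.9 128;-10 -4.7 0 0 0 -6.9 128;-2 0 0 0 0 0 128;0 0 0 0 0 0 128"
}}

```text
time: 15.83
position: [0.5075, 0.0702, 0.0757]
tool_rot: [1.705, 2.638, 0.001]
ft_force: [0.1, 0.3, -0.9]
grip_width: 0.492
grip_force: 0.0
```

```bash
python3 tip.py; python3 lid.py
python3 - <<'E'
from h import *
s=ctrl.get_state(); Rm=R.from_rotvec(s["tool_rot"]).as_matrix(); print(np.degrees(np.arctan2(Rm[1,1],Rm[0,1])),s["position"],s["grip_width"],np.round(s["joint_positions"],2))
p=ctrl.get_image("scene");C=cloud(p);f=p["frame"].mean(-1);ty=np.apply_along_axis(Ti,-1,C[...,:2])*1000
print("proj tip",proj(p,np.array(s["position"])+[0,0,.029]))
g=(abs(ty[...,0]+71)<75)&(abs(ty[...,1])<25)&(C[...,2]>.085)&(C[...,2]<.17)&(f<75)
for lo in range(90,150,8):
    k=g&(C[...,2]*1000>=lo)&(C[...,2]*1000<lo+8)
    if k.sum(): print(lo,k.sum(),np.percentile(ty[k],[5,50,95],axis=0).round(0).tolist())
g=(np.hypot(ty[...,0]+71,ty[...,1])<45)&(C[...,2]>.042)&(C[...,2]<.066)&(f>120)
print("grip",g.sum(),np.percentile(ty[g],[3,97],axis=0).round(0).tolist(),C[g][:,2].max())
E
```

```text
t 15.8333 tcp [0.5075 0.0702 0.0757] tray [-70.4   0. ] tip z pct [0.1063 0.1078 0.132 ] low pts [-93.  -5.] F [ 0.1  0.3 -0.9]
blue 612 z [0.01  0.03  0.035] x [0.028 0.06  0.073] y [-0.096 -0.011  0.09 ]
24.239075176780933 [0.50819683 0.07049268 0.07580464] 0.5005590189302148 [-0.8   0.14  0.65  1.95 -0.1   1.08  0.32]
proj tip [[256.77162748 160.93803978]]
98 5 [[-89.0, -8.0], [-43.0, -5.0], [-41.0, 6.0]]
106 20 [[-96.0, -11.0], [-69.0, -6.0], [-40.0, 9.0]]
114 20 [[-97.0, -11.0], [-44.0, -5.0], [-39.0, 10.0]]
122 24 [[-100.0, -13.0], [-90.0, -8.0], [-39.0, 5.0]]
130 18 [[-96.0, -13.0], [-92.0, -5.0], [-36.0, 6.0]]
138 28 [[-98.0, -14.0], [-89.0, -10.0], [-34.0, 6.0]]
146 22 [[-100.0, -15.0], [-91.0, -11.0], [-32.0, -1.0]]
grip 100 [[-77.0, -31.0], [-64.0, 31.0]] 0.06529357297655214
```

Emit:
{"api": "move_arm", "payload": {
  "increments": "-2.7 -1.2 -25 0 0 0 128;0 0 -25 0 0 0 128;0 0 -16 0 0 0 128;0 0 -9 0 0 0 128;0 0 0 0 0 0 255;0 0 0 0 0 0 255;0 0 0 0 0 0 255;0 0 0 0 0 0 255",
  "grip_force": 60
}}

```text
time: 16.65
position: [0.5059, 0.069, 0.0017]
tool_rot: [1.709, 2.634, 0.003]
ft_force: [0.6, -0.5, -0.4]
grip_width: 0.279
grip_force: 0.0
```

Emit:
{"api": "move_arm", "payload": {
  "increments": "0 0 0 0 0 0 255;0 0 5 0 0 0 255;0 0 10 0 0 0 255;0 0 10 0 0 0 255;0 0 10 0 0 0 255;0 0 10 0 0 0 255;0 0 0 0 0 0 255;0 0 0 0 0 0 255"
}}

```text
time: 17.32
position: [0.5053, 0.069, 0.0464]
tool_rot: [1.709, 2.635, 0.003]
ft_force: [0.2, 0.4, -4.0]
grip_width: 0.133
grip_force: 60.0
```

Run:
```python
from h import *
s=ctrl.get_state(); print(s["time"],s["position"],s["tool_rot"],s["grip_width"],s["grip_force"],s["ft_force"],s["torque"])
p=ctrl.get_image("scene");C=cloud(p);f=p["frame"].astype(int);ty=np.apply_along_axis(Ti,-1,C[...,:2])*1000
d=(f.min(-1)>170)&(abs(ty[...,0]+15)<70)&(abs(ty[...,1])<85)&(C[...,2]>.03)&(C[...,2]<.09)
A=np.c_[ty[d],np.ones(d.sum())]; z=C[d][:,2]*1000
for _ in range(4):
    k=np.linalg.lstsq(A,z,rcond=None)[0]; r=abs(z-A@k)<5; A,z=A[r],z[r]
print("plane dz/dx,dz/dy (deg), z0",np.degrees(np.arctan(k[:2])),k[2],len(z))
```

```text
17.3167 [0.50526036 0.06903309 0.04639618] [1.70922853 2.63492343 0.00281041] 0.13289594606562735 60.028194515034556 [ 0.22227412  0.40510163 -3.97813047] [-0.16868652  0.30551226 -0.00150976]
plane dz/dx,dz/dy (deg), z0 [ 5.60383069 -1.14052805] 62.73655046936886 770
```

Emit:
{"api": "move_arm", "payload": {
  "increments": "-1 -5 10 0 0 0 255;-2 -12 18 0 0 0 255;-3 -20 20 0 0 0 255;-4 -27 20 0 0 0 255;-4.5 -31 20 0 0 0 255;-4.5 -31 15 0 0 0 255;-4.5 -31 10 0 0 0 255;-4.5 -31 5 0 0 0 255"
}}

```text
time: 18.03
position: [0.4766, -0.1215, 0.1653]
tool_rot: [1.71, 2.634, 0.003]
ft_force: [1.4, -0.6, -3.3]
grip_width: 0.13
grip_force: 60.0
```

Emit:
{"api": "move_arm", "payload": {
  "increments": "-4.5 -31 3 0 0 0 255;-4 -28 0 0 0 0 255;-3.5 -25 0 0 0 0 255;-2.5 -18 0 0 0 0 255;-1.5 -11 0 0 0 0 255;-1 -6 0 0 0 0 255;0 -3 0 0 0 0 255;0 0 0 0 0 0 255"
}}

```text
time: 18.7
position: [0.4594, -0.2416, 0.1664]
tool_rot: [-1.711, -2.635, 0.0]
ft_force: [0.9, 1.1, -4.1]
grip_width: 0.134
grip_force: 60.0
```

```bash
cat > tr.py <<'E'
from h import *
# tray frame from tool: nominal transform at grasp (tool-frame bias model)
s=ctrl.get_state(); q=np.array(s["position"]); Rt=R.from_rotvec(s["tool_rot"]).as_matrix()
R0=R.from_rotvec([1.7092,2.6349,.0028]).as_matrix(); Ry=R.from_euler('z',YAW).as_matrix()
Rk=Rt@R0.T@Ry
def P(x,y,z): return q+Rk@(np.array([x+73,y,z-1.5])/1000)
if __name__=="__main__":
    print("t",s["time"],q.round(4),"F",np.round(s["ft_force"],1),"w",s["grip_width"],"J",np.round(s["joint_positions"],2))
    for n,x in dict(lip=(-14,-110,16),spout=(53,108,4.5),deck=(-14,0,16),gripTop=(-71,0,60),cornA=(73,-100,0),cornB=(73,108,0)).items(): print(n,P(*x).round(3))
    for cam in("scene","top"):
        p=ctrl.get_image(cam);C=cloud(p); L=(C-q)*1000@Rk+[-73,0,1.5]
        f=p["frame"].astype(int)
        w=(f.min(-1)>150)&(abs(L[...,0]+10)<50)&(abs(L[...,1])<100)&(abs(L[...,2]-16)<25)
        if w.sum()>50:
            A=np.c_[L[w][:,:2],np.ones(w.sum())]; z=L[w][:,2]
            for _ in range(4):
                k=np.linalg.lstsq(A,z,rcond=None)[0]; r=abs(z-A@k)<5; A,z=A[r],z[r]
            print(cam,"deck fit slopes deg",np.degrees(np.arctan(k[:2])).round(1),"z0",k[2].round(1),len(z),"yrange",np.percentile(A[:,1],[1,99]).round(0))
        d=(f.max(-1)<150)&(L[...,0]>-62)&(L[...,0]<33)&(abs(L[...,1])<105)&(L[...,2]>16)&(L[...,2]<36)
        n,l,st,ce=cv2.connectedComponentsWithStats(d.astype(np.uint8))
        for i in range(1,n):
            if st[i,4]>4: print("  dark",st[i,4],np.median(L[l==i],0).round(0))
        b=(f[...,2]-f[...,0]>30)&(L[...,0]>20)&(L[...,0]<110)&(abs(L[...,1])<110)&(L[...,2]>0)&(L[...,2]<90)
        print("  lid",b.sum(),np.percentile(L[b],[5,50,95],axis=0).round(0).tolist() if b.sum() else "")
E
python3 tr.py
```

```text
t 18.7 [ 0.4594 -0.2416  0.1664] F [ 0.9  1.1 -4.1] w 0.13358080114150206 J [-0.49  0.06  0.97  1.84 -0.06  1.26  0.91]
lip [ 0.558 -0.319  0.181]
spout [ 0.531 -0.092  0.169]
deck [ 0.513 -0.218  0.181]
gripTop [ 0.461 -0.241  0.225]
cornA [ 0.633 -0.275  0.165]
cornB [ 0.55  -0.084  0.165]
scene deck fit slopes deg [ 1.5 -0.4] z0 13.0 982 yrange [-98.  97.]
  dark 6 [-58.   3.  34.]
  dark 15 [  7. -29.  21.]
  dark 8 [ -1. -63.  20.]
  lid 628 [[30.0, -94.0, 3.0], [68.0, -3.0, 24.0], [72.0, 92.0, 29.0]]
top deck fit slopes deg [1.1 0. ] z0 12.6 1630 yrange [-98.  95.]
  lid 1293 [[32.0, -84.0, 22.0], [51.0, 7.0, 26.0], [69.0, 97.0, 29.0]]
```

Emit:
{"api": "move_arm", "payload": {
  "increments": "0 0 -4 0 0 0 255;0 0 -6 0 0 0 255;0 0 -6 3.2 1.4 0 255;0 0 -4 6.4 2.8 0 255;0 0 -2 3.2 1.4 0 255;0 0 0 0 0 0 255;0 0 0 0 0 0 255;0 0 0 0 0 0 255"
}}

```text
time: 19.47
position: [0.4596, -0.2409, 0.1443]
tool_rot: [-1.596, -2.46, -0.197]
ft_force: [0.3, -0.5, -4.7]
grip_width: 0.136
grip_force: 60.0
```

```bash
python3 tr.py
```

```text
t 19.4667 [ 0.4596 -0.2409  0.1443] F [ 0.3 -0.5 -4.7] w 0.13588575685056806 J [-0.25  0.36  0.97  1.7  -0.4   1.48  1.23]
lip [ 0.558 -0.318  0.132]
spout [ 0.533 -0.095  0.173]
deck [ 0.515 -0.22   0.158]
gripTop [ 0.467 -0.253  0.201]
cornA [ 0.632 -0.271  0.119]
cornB [ 0.551 -0.086  0.169]
scene deck fit slopes deg [ 1.6 -0.5] z0 13.5 1139 yrange [-98.  97.]
  dark 17 [  7. -38.  21.]
  dark 11 [  2. -74.  20.]
  lid 684 [[33.0, -91.0, 3.0], [66.0, -5.0, 24.0], [72.0, 89.0, 30.0]]
top deck fit slopes deg [0.6 0.1] z0 13.1 1524 yrange [-86.  92.]
  lid 1201 [[31.0, -84.0, 3.0], [50.0, 11.0, 27.0], [69.0, 98.0, 30.0]]
```

Emit:
{"api": "move_arm", "payload": {
  "increments": "-1 4 0 3.66 1.61 0 255;-2 4 0 3.66 1.61 0 255;-2 4 0 3.66 1.61 0 255;0 0 0 3.66 1.61 0 255;0 0 0 3.66 1.61 0 255;0 0 0 3.66 1.61 0 255;0 0 0 3.66 1.61 0 255;0 0 0 0 0 0 255"
}}

```text
time: 20.23
position: [0.4547, -0.2299, 0.1425]
tool_rot: [-1.35, -2.078, -0.52]
ft_force: [-2.2, 1.3, -3.7]
grip_width: 0.135
grip_force: 60.0
```

Emit:
{"api": "move_arm", "payload": {
  "increments": "0 0 0 0 0 0 255;0 0 0 0 0 0 255;0 0 0 0 0 0 255;0 0 0 0 0 0 255;0 0 0 0 0 0 255;0 0 0 0 0 0 255;0 0 0 0 0 0 255;0 0 0 0 0 0 255"
}}

```text
time: 20.9
position: [0.4547, -0.2292, 0.1446]
tool_rot: [-1.35, -2.08, -0.522]
ft_force: [0.0, -0.3, -3.3]
grip_width: 0.132
grip_force: 60.0
```

```bash
cat > tub.py <<'E'
from h import *
def inside(c,r,cams=("scene","top")):
    for cam in cams:
        p=ctrl.get_image(cam);C=cloud(p);f=p["frame"].astype(int)
        d=(np.hypot(C[...,0]-c[0],C[...,1]-c[1])<r-.008)&(C[...,2]<.035)&(f.max(-1)<150)&(f[...,2]-f[...,0]<50)
        n,l,st,ce=cv2.connectedComponentsWithStats(d.astype(np.uint8))
        for i in range(1,n):
            if st[i,4]>4: print(cam,"dark in",st[i,4],np.median(C[l==i],0).round(3))
import sys
if __name__=="__main__":
    inside((.564,-.334),.083); print("tin:"); inside((.525,.307),.060)
E
python3 tr.py; python3 tub.py
```

```text
t 20.9 [ 0.4547 -0.2292  0.1446] F [ 0.  -0.3 -3.3] w 0.1320022543646715 J [ 0.14  0.72  0.81  1.41 -0.65  1.96  1.41]
lip [ 0.546 -0.289  0.082]
spout [ 0.539 -0.107  0.219]
deck [ 0.513 -0.214  0.155]
gripTop [ 0.472 -0.264  0.188]
cornA [ 0.618 -0.238  0.076]
cornB [ 0.556 -0.096  0.215]
scene deck fit slopes deg [ 1.7 -0.1] z0 13.6 1196 yrange [-98.  95.]
  lid 999 [[35.0, -87.0, 3.0], [59.0, 2.0, 26.0], [72.0, 92.0, 30.0]]
top deck fit slopes deg [0.2 0.2] z0 12.8 1452 yrange [-97.  99.]
  lid 839 [[29.0, -81.0, 1.0], [50.0, 20.0, 26.0], [68.0, 98.0, 29.0]]
scene dark in 5 [ 0.561 -0.344  0.011]
scene dark in 6 [ 0.59  -0.338  0.014]
scene dark in 61 [ 0.629 -0.333 -0.751]
tin:
```

Both leftover caps are in the tub, at about (0.561,-0.344) and (0.590,-0.338), and the deck is empty. Levelling the tray and moving to the tin.

Emit:
{"api": "move_arm", "payload": {
  "increments": "0 0 4 -6.41 -2.81 0 255;0 0 4 -6.41 -2.81 0 255;0 0 4 -6.41 -2.81 0 255;0 0 4 -6.41 -2.81 0 255;0 0 4 -6.41 -2.81 0 255;0 0 0 -6.41 -2.81 0 255;0 5 0 0 0 0 255;0 12 0 0 0 0 255"
}}

```text
time: 21.87
position: [0.4535, -0.2087, 0.1654]
tool_rot: [-1.696, -2.625, -0.02]
ft_force: [0.7, -0.5, -3.2]
grip_width: 0.136
grip_force: 60.0
```

Emit:
{"api": "move_arm", "payload": {
  "increments": "0 20 0 0 0 0 255;1 27 0 0 0 0 255;1 30 0 0 0 0 255;1 30 0 0 0 0 255;1 30 0 0 0 0 255;1 30 0 0 0 0 255;1 30 0 0 0 0 255;0 30 0 0 0 0 255"
}}

```text
time: 22.53
position: [0.4586, 0.015, 0.1639]
tool_rot: [-1.705, -2.615, -0.004]
ft_force: [0.6, -0.8, -3.6]
grip_width: 0.136
grip_force: 60.0
```

Emit:
{"api": "move_arm", "payload": {
  "increments": "0 30 0 0 0 0 255;0 28 0 0 0 0 255;0 24 0 0 0 0 255;0 18 0 0 0 0 255;0 13 0 0 0 0 255;0 8 0 0 0 0 255;0 4 0 0 0 0 255;0 0 0 0 0 0 255"
}}

```text
time: 23.2
position: [0.4598, 0.1391, 0.1641]
tool_rot: [-1.705, -2.622, -0.005]
ft_force: [-0.1, 0.3, -2.9]
grip_width: 0.133
grip_force: 60.0
```

```bash
python3 tr.py; python3 tub.py; python3 m.py 2>/dev/null | grep -E "tub|tin"
```

```text
t 23.2 [0.4598 0.1391 0.1641] F [-0.1  0.3 -2.9] w 0.1332423748005036 J [-0.94 -0.04  0.6   1.91  0.01  1.27  0.07]
lip [0.558 0.062 0.177]
spout [0.532 0.288 0.168]
deck [0.514 0.163 0.178]
gripTop [0.462 0.139 0.223]
cornA [0.634 0.106 0.16 ]
cornB [0.55  0.296 0.163]
scene deck fit slopes deg [1.  0.4] z0 12.3 877 yrange [-98.  98.]
  lid 465 [[31.0, -99.0, 3.0], [64.0, -12.0, 24.0], [73.0, 91.0, 28.0]]
top deck fit slopes deg [1.2 3. ] z0 16.7 693 yrange [-99. 100.]
  lid 36 [[38.0, -49.0, 23.0], [44.0, 10.0, 26.0], [71.0, 71.0, 29.0]]
scene dark in 63 [ 0.629 -0.333 -0.75 ]
tin:
```

Emit:
{"api": "move_arm", "payload": {
  "increments": "0 0 -6 -1.8 -0.8 0 255;0 0 -7 -3.7 -1.6 0 255;0 0 -8 -3.7 -1.6 0 255;0 0 -8 -1.8 -0.8 0 255;0 0 -5 0 0 0 255;0 0 -2 0 0 0 255;0 0 0 0 0 0 255;0 0 0 0 0 0 255"
}}

```text
time: 24.22
position: [0.4605, 0.1386, 0.1291]
tool_rot: [1.624, 2.493, -0.163]
ft_force: [-0.6, -0.4, -3.2]
grip_width: 0.132
grip_force: 60.0
```

```bash
python3 tr.py
```

```text
t 24.2167 [0.4605 0.1386 0.1291] F [-0.6 -0.4 -3.2] w 0.13234405918004238 J [-1.01 -0.    0.51  1.98  0.21  1.2  -0.17]
lip [0.557 0.066 0.164]
spout [0.534 0.286 0.111]
deck [0.514 0.165 0.143]
gripTop [0.458 0.15  0.187]
cornA [0.634 0.106 0.147]
cornB [0.552 0.294 0.106]
scene deck fit slopes deg [0.5 0.4] z0 11.9 674 yrange [-99.  99.]
  dark 6 [-58.  -0.  33.]
  lid 358 [[33.0, -91.0, 3.0], [65.0, -7.0, 24.0], [73.0, 91.0, 27.0]]
top deck fit slopes deg [ 0.5 -0.1] z0 12.3 1361 yrange [-99.  53.]
  lid 334 [[36.0, -84.0, 23.0], [48.0, -37.0, 26.0], [70.0, 81.0, 29.0]]
```

Emit:
{"api": "move_arm", "payload": {
  "increments": "1 -3 0 -1.83 -0.8 0 255;1 -3 0 -1.83 -0.8 0 255;1 -1 0 -1.83 -0.8 0 255;0 0 0 -1.83 -0.8 0 255;0 0 0 -1.83 -0.8 0 255;0 0 0 -1.83 -0.8 0 255;0 0 0 -1.83 -0.8 0 255;0 0 0 -1.83 -0.8 0 255"
}}

```text
time: 24.98
position: [0.4634, 0.1328, 0.1292]
tool_rot: [1.486, 2.282, -0.364]
ft_force: [-0.2, -0.4, -3.3]
grip_width: 0.131
grip_force: 60.0
```

Emit:
{"api": "move_arm", "payload": {
  "increments": "0 0 0 -1.83 -0.8 0 255;0 0 0 -1.83 -0.8 0 255;0 0 0 -1.83 -0.8 0 255;0 0 0 -1.83 -0.8 0 255;0 0 0 -1.83 -0.8 0 255;0 0 0 0 0 0 255;0 0 0 0 0 0 255;0 0 0 0 0 0 255"
}}

```text
time: 25.65
position: [0.4634, 0.1325, 0.129]
tool_rot: [1.398, 2.146, -0.475]
ft_force: [-0.2, -0.2, -3.0]
grip_width: 0.134
grip_force: 60.0
```

```bash
python3 tr.py; python3 tub.py
```

```text
t 25.65 [0.4634 0.1325 0.129 ] F [-0.2 -0.2 -3. ] w 0.13423487059517328 J [-1.17  0.15  0.39  1.98  0.56  1.33 -0.59]
lip [0.549 0.084 0.207]
spout [0.544 0.263 0.066]
deck [0.514 0.164 0.14 ]
gripTop [0.451 0.166 0.176]
cornA [0.63  0.117 0.188]
cornB [0.563 0.269 0.062]
scene deck fit slopes deg [5.1 3.9] z0 16.3 100 yrange [-99.  99.]
  dark 10 [-58.  -2.  33.]
  lid 160 [[36.0, -82.0, 2.0], [71.0, -10.0, 20.0], [74.0, 80.0, 26.0]]
top deck fit slopes deg [ 0.3 -0. ] z0 12.2 1660 yrange [-99.  78.]
  lid 870 [[27.0, -89.0, 20.0], [50.0, -16.0, 26.0], [68.0, 63.0, 28.0]]
scene dark in 57 [ 0.628 -0.333 -0.751]
tin:
top dark in 8 [0.533 0.304 0.018]
```

Emit:
{"api": "move_arm", "payload": {
  "increments": "0 0 2 -3 -1.3 0 255;0 0 2 -3 -1.3 0 255;0 0 0 0 0 0 255;0 0 0 0 0 0 255;0 0 0 0 0 0 255;0 0 0 0 0 0 255;0 0 0 0 0 0 255;0 0 0 0 0 0 255"
}}

```text
time: 26.62
position: [0.4631, 0.1322, 0.1329]
tool_rot: [1.338, 2.054, -0.544]
ft_force: [-0.2, -1.0, -3.6]
grip_width: 0.131
grip_force: 60.0
```

```bash
python3 tr.py|head -4; python3 tub.py
python3 - <<'E'
from h import *
p=ctrl.get_image("top");C=cloud(p)
uv=proj(p,[.525,.307,.01])[0].round().astype(int); print(uv)
f=p["frame"].astype(int)
print(f[uv[1]-20:uv[1]+21:2,uv[0]-20:uv[0]+25:2].mean(-1).astype(int))
E
```

```text
t 26.6167 [0.4631 0.1322 0.1329] F [-0.2 -1.  -3.6] w 0.13099620816990468 J [-1.21  0.21  0.37  1.97  0.62  1.38 -0.67]
lip [0.545 0.092 0.219]
spout [0.547 0.256 0.06 ]
deck [0.513 0.165 0.143]
scene dark in 55 [ 0.63  -0.333 -0.749]
tin:
top dark in 6 [0.533 0.305 0.018]
[161 194]
[[106 108 135 223 243 234 212 202 212 216 221 226 239 246 241 168 177 243
  247 240 236 233 231]
 [109 172 243 238 196 168 197 238 254 255 254 255 253 251 252 248 243 247
  240 235 233 230 228]
 [167 246 230 167 193 247 255 255 255 255 255 255 255 255 255 253 245 238
  233 230 229 228 229]
 [240 230 160 196 254 255 255 255 255 255 255 255 255 255 255 253 248 244
  232 229 228 229 229]
 [233 162 198 253 255 255 255 255 255 255 255 255 255 255 255 255 253 250
  234 228 228 228 229]
 [189 163 250 255 255 255 255 255 255 255 255 255 255 255 255 255 251 246
  216 223 227 224 220]
 [155 217 255 255 255 255 255 255 255 255 255 255 255 255 254 215 151 117
  100 168 177 148 138]
 [163 252 255 255 255 255 255 255 255 255 239 253 255 245 147  97  92  77
   54  60  62  71 144]
 [185 255 255 255 255 255 255 255 255 24
[... 521 characters left out ...]
205 249 249 235 216]
 [186 253 255 231 157 249 255 255 245 103  90  89  90  94 105 235 221 101
  110 174 217 215 212]
 [229 214 225 165 139 175 255 255 254 137  98  90  96 226 194 222 252 136
   92 123 202 213 213]
 [247 216 223 217 165 253 255 255 255 253 237 117 104 250 253 219 238 152
   96 103 191 216 195]
 [211 251 231 251 254 255 255 255 255 255 255 208  93 218 255 233 192 128
   98  96 173 202 127]
 [118 209 242 243 254 255 255 255 255 255 255 253 113 143 251 235 195 112
   96  94 139 189 118]
 [104 112 171 236 246 253 255 255 255 255 255 255 162  93 156 170 207 127
   90  94 115 191 150]
 [103 106 106 123 182 226 252 254 255 255 255 251 139  87  88 136 201 137
   92  94  95 164 179]]
```

Emit:
{"api": "move_arm", "payload": {
  "increments": "0 0 6 6.41 2.81 0 255;0 0 6 6.41 2.81 0 255;0 0 6 6.41 2.81 0 255;0 0 6 6.41 2.81 0 255;0 0 6 6.41 2.81 0 255;0 -5 0 6.41 2.81 0 255;3 -10 0 2.4 1 0 255;6 -20 0 0 0 0 255"
}}

```text
time: 27.63
position: [0.4724, 0.0945, 0.1633]
tool_rot: [-1.708, -2.618, -0.011]
ft_force: [0.2, 0.1, -2.8]
grip_width: 0.134
grip_force: 60.0
```

Emit:
{"api": "move_arm", "payload": {
  "increments": "8 -20 0 0 0 0 255;8 -20 0 0 0 0 255;8 -10 0 0 0 0 255;5 0 0 0 0 0 255;4 0 0 0 0 0 255;0 0 0 0 0 0 255;0 0 0 0 0 0 255;0 0 0 0 0 0 255"
}}

```text
time: 28.3
position: [0.5043, 0.0487, 0.1624]
tool_rot: [-1.7, -2.624, -0.008]
ft_force: [-0.1, -0.1, -3.2]
grip_width: 0.132
grip_force: 60.0
```

```bash
python3 tr.py; python3 tub.py
python3 - <<'E'
from h import *
p=ctrl.get_image("scene");uv=proj(p,[.525,.307,.01])[0].round().astype(int);u=proj(p,[.564,-.334,.02])[0].round().astype(int)
a=p["frame"][uv[1]-25:uv[1]+25,uv[0]-33:uv[0]+33];b=p["frame"][u[1]-25:u[1]+25,u[0]-33:u[0]+33]
t=ctrl.get_image("top");uv=proj(t,[.525,.307,.01])[0].round().astype(int);c=t["frame"][uv[1]-25:uv[1]+25,uv[0]-33:uv[0]+33]
cv2.imwrite("pics/f1.png",cv2.resize(np.hstack([a,b,c])[...,::-1],None,fx=4,fy=4,interpolation=cv2.INTER_CUBIC))
E
```

```text
t 28.3 [0.5043 0.0487 0.1624] F [-0.1 -0.1 -3.2] w 0.13221564366316207 J [-0.84  0.03  0.72  1.86 -0.04  1.26  0.32]
lip [ 0.603 -0.028  0.175]
spout [0.576 0.198 0.166]
deck [0.558 0.072 0.177]
gripTop [0.507 0.049 0.221]
cornA [0.678 0.016 0.159]
cornB [0.594 0.206 0.162]
scene deck fit slopes deg [ 1.4 -0.5] z0 12.9 974 yrange [-99.  98.]
  dark 6 [-60.  -3.  34.]
  lid 486 [[32.0, -97.0, 3.0], [65.0, -9.0, 23.0], [73.0, 88.0, 29.0]]
top deck fit slopes deg [ 0.8 -3.1] z0 16.4 833 yrange [-89.  97.]
  lid 75 [[35.0, -68.0, 1.0], [58.0, -9.0, 25.0], [71.0, 107.0, 29.0]]
scene dark in 57 [ 0.629 -0.333 -0.75 ]
tin:
scene dark in 6 [0.532 0.308 0.015]
top dark in 18 [0.529 0.304 0.017]
```

View pics/f1.png

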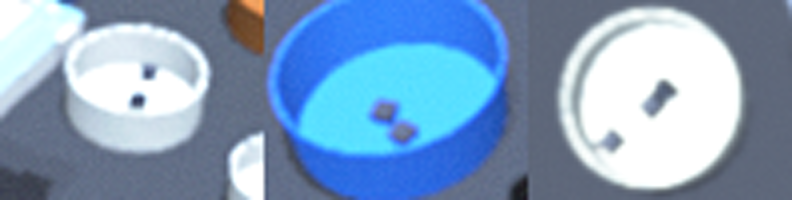

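The final crop shows two caps in the tub at (385,111) and (402,132). The tin (top view, right panel) has an adjacent pair around (660,98) and one more at (612,142), so three. The cover is shut. Now putting the tray down.

Emit:
{"api": "move_arm", "payload": {
  "increments": "1 10 -20 0 0 0 255;0 10 -30 0 0 0 255;0 0 -35 0 0 0 255;0 0 -30 0 0 0 255;0 0 -20 0 0 0 255;0 0 -11 0 0 0 255;0 0 -6 0 0 0 255;0 0 -2 0 0 0 255"
}}

```text
time: 29.37
position: [0.506, 0.0675, 0.0084]
tool_rot: [-1.703, -2.623, -0.008]
ft_force: [0.6, -0.3, -3.0]
grip_width: 0.131
grip_force: 60.0
```

Emit:
{"api": "move_arm", "payload": {
  "increments": "0 0 -1 0 0 0 255;0 0 -1 0 0 0 255;0 0 -1 0 0 0 255;0 0 0 0 0 0 255;0 0 0 0 0 0 255;0 0 0 0 0 0 255;0 0 0 0 0 0 255;0 0 0 0 0 0 255"
}}

```text
time: 30.03
position: [0.5067, 0.0677, 0.0061]
tool_rot: [-1.704, -2.624, -0.011]
ft_force: [1.1, -0.3, -1.4]
grip_width: 0.133
grip_force: 60.0
```

Touching down begins (the load is falling). I'll lower a touch more, open gently, then rise.

Emit:
{"api": "move_arm", "payload": {
  "increments": "0 0 -1 0 0 0 255;0 0 -1 0 0 0 255;0 0 0 0 0 0 255;0 0 0 0 0 0 255;0 0 0 0 0 0 255;0 0 0 0 0 0 255;0 0 0 0 0 0 255;0 0 0 0 0 0 255"
}}

```text
time: 30.7
position: [0.5064, 0.0682, 0.0049]
tool_rot: [-1.702, -2.623, -0.011]
ft_force: [-4.2, 2.5, 9.9]
grip_width: 0.132
grip_force: 60.0
```

Emit:
{"api": "move_arm", "payload": {
  "increments": "0 0 0 0 0 0 190;0 0 0 0 0 0 150;0 0 0 0 0 0 128;0 0 0 0 0 0 128;0 0 0 0 0 0 128;0 0 0 0 0 0 128;0 0 10 0 0 0 128;0 0 15 0 0 0 128"
}}

```text
time: 31.37
position: [0.5045, 0.0671, 0.0281]
tool_rot: [-1.703, -2.621, -0.004]
ft_force: [0.3, -0.6, 0.1]
grip_width: 0.495
grip_force: 0.0
```

Emit:
{"api": "move_arm", "payload": {
  "increments": "0 0 25 0 0 0 128;0 0 30 0 0 0 128;0 0 30 0 0 0 128;0 0 30 0 0 0 128;-5 0 20 0 0 0 128;-5 0 10 0 0 0 128;0 0 0 0 0 0 128;0 0 0 0 0 0 128"
}}

```text
time: 32.03
position: [0.4955, 0.0677, 0.1734]
tool_rot: [-1.702, -2.623, -0.01]
ft_force: [-1.0, 0.9, 1.0]
grip_width: 0.497
grip_force: 0.0
```

```bash
python3 lid.py; python3 m.py | grep -E "deckz|grip|tub|tin|cap"; python3 tub.py
python3 - <<'E'
from h import *
p=ctrl.get_image("scene");t=ctrl.get_image("top")
for n in["macropad","mouse","puller"]:
  for q in(p,t): print(n,[np.round(d["centre"],3).tolist() for d in ctrl.find_in(n,q)][:1])
E
```

```text
blue 584 z [0.011 0.03  0.034] x [0.036 0.06  0.072] y [-0.098 -0.012  0.09 ]
top deckz 0.0158 ((525.4490356445312, 166.28314208984375), (103.51187133789062, 39.28736114501953), 13.490497589111328)
grip 3097 [0.4969 0.0615 0.6079] [[0.461, 0.018, 0.585], [0.538, 0.107, 0.621]]
tub 325 (array([ 0.56305813, -0.33316259]), np.float64(0.08397615510029911))
tin 190 (array([0.52397744, 0.30712958]), np.float64(0.05835786002740954))
scene deckz 0.0173 ((558.368408203125, 86.55309295654297), (130.56541442871094, 219.32733154296875), 34.764007568359375)
grip 797 [0.5149 0.0603 0.5043] [[0.468, 0.02, 0.051], [0.559, 0.104, 0.619]]
tub 347 (array([ 0.56526985, -0.33399005]), np.float64(0.08382731713850708))
tin 161 (array([0.52607488, 0.30690074]), np.float64(0.05769956950197309))
scene dark in 56 [ 0.629 -0.334 -0.75 ]
tin:
scene dark in 6 [0.531 0.306 0.017]
top dark in 12 [0.529 0.305 0.019]
macropad [[0.356, 0.343, 0.019]]
macropad [[0.346, 0.344, 0.016]]
mouse [[0.746, -0.261, 0.032]]
mouse [[0.725, -0.252, 0.033]]
puller [[0.375, -0.284, 0.012]]
puller [[0.37, -0.274, 0.011]]
```

The tray is flat with its cover shut, the tub and tin haven't moved, and the bystanders are undisturbed.

```bash
python3 -c "
from bench import ctrl
print(ctrl.close_job())"
```

```text
the job is handed in; nothing more can be done
None
```

The job is handed in at about 32 s of the 64 s allowed: two caps are in the blue tub and three in the aluminium tin, the tray is flat with its cover shut, and everything else stands where it was.

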